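# Move a finished baseboard section onto the layout and cam-lock it

### The arm

A 6-joint arm with a two-finger parallel gripper is mounted at the origin on the work surface. World frame = base frame: x ahead of the robot, y to its left, z up, the work surface at z = 0. Lengths are in m, angles in degrees, forces in N, time in s.
With the tool pointing down it reaches from about 0.3 to 0.75 m from the base axis. Payload 8.5 kg.
Tool frame: the origin (TCP) lies at the very end of the fingers, on their centre line; the grasp point (between the pads) lies 19 mm behind it (env.tcp_to_grasp is the distance from the TCP to the grasp point, in m); z points along the fingers, y is the line along which they close (so a half turn about z gives the same grasp; the last joint's range is limited). The gripper opens to 85 mm and grips with 20 to 120 N. Pads are 22 mm wide; open, the fingers measure 114 mm over their backs; the gripper's body (76 mm by 85 mm) begins 54 mm behind the grasp point. The pads swing forward as they close: fully open they stand 13 mm farther back than shut.
Start: joints at [-12.336, 21.807, 74.336, -0, 83.858, -12.336], TCP at [0.55, 0, 0.207] pointing down, gripper open.
Joint ranges: [-178.18, 178.18], [-50.72, 133.34], [12.68, 142.11], [-81.47, 261.47], [9.98, 163.14], [-165.26, 165.26]. Speed limits (degrees/s): [136.94, 136.94, 180, 180, 180, 180].

### API

Orientations are given as a 3x3 rotation matrix whose columns are the frame's x, y, z axes.
In Python, from rig import status, get_image, env gives the robot as it stands.
- The arm moves only by the shell command python3 -m handwheel 'ROWS' [FORCE]. ROWS is text: rows parted by semicolons, each of 7 numbers parted by spaces: the shift along the world's x, y, z in cm, then the turn, a rotation vector about the world's x, y, z in degrees, then the opening, from 0 (shut) to 1 (fully open). In form: dx dy dz wx wy wz gripper; .... A call has 1 to 8 rows; each row is the pose to reach, as a shift and turn from the pose commanded when the call began; what a row does not reach only later rows make up. A row lasts 1/12 s, in which the tool goes at most 41.7 mm and 7.16 degrees, less where a joint would pass 70% of its speed; a pose out of reach is approached as far as the arm can. A call with a gripper value outside its range is refused whole. The fingers move at their own pace and stop on an object; FORCE is the grip in N (left out, the last holds). Time passes only in rows, so rows that repeat a pose let the fingers close. It gives the time, the measured TCP pose, the force, the opening and the grip force at its end, in the units of the state.
- status.observe(): the state, without advancing time (a new reading comes with each control period).
- get_image(name): name is "scene" or "side" or "wrist"; returns a dict with "color" (420x560x3 uint8, red, green, blue), "vertical_fov" (degrees; the focal length in pixels is half the picture's height over the tangent of half this angle, whatever the lens; pixels are square), "cx", "cy" (the principal point, pixels), "k1" (the pictures are not rectified: a ray, as slopes to the right and down, at radius r is drawn at 1 + k1 r^2 times it, then the intrinsics apply), "xyz" and "orientation" of the camera in the world. Camera axes: x right, y down, z forward; pixel columns grow to the right and rows downward; lengths in m; the calibration is good to about 2 mm. A picture is of the moment at which its call begins. There is no depth.
- env.close_job(): hands the job in; it is judged then, once.
The state is a dict: "time_s": time; "q": joint angles; "qvel": joint speeds; "joint_efforts": joint torques, N m; "position": TCP position; "tool_rot": TCP orientation; "ft_force": force on the tool from outside, world axes, zero at the start; "wrist_torque": the same for the moment, N m; "grip_width": finger opening in m; "gripper_force": force on a finger pad.
Only numpy, scipy, OpenCV 4.12 (cv2) and the standard library are available. Lean on these libraries where they do the work, as an engineer would, in place of code of your own. Each camera call takes 0.05 s, during which the arm holds its last target. There are 200 camera calls.

### The job

The finished baseboard section is ready to join the layout. Lift the green bus that stands in its way on the layout trestle onto the grey forecourt of the fixed section, on its wheels beside the other bus, and flick up the red cam lever that holds the section on the building trestle; then push the section across the gap, level and without letting it sag, until it butts against the fixed section, and push the layout trestle's red lever fully down to lock it. Leave everything else where it stands.

Things in the scene. Friction and masses are not known exactly. Their poses are not given: they have to be found in the camera images.
- layout: fixed layout trestle: plywood carcass 180 mm deep (x), 395 long (y), brown deck 45 mm above the table. Origin on the table at the deck's right edge (the gap), below the middle of the 130 mm track bed. +y runs along the deck away from the gap (the way the section is pushed), +x away from the robot. Near fence: face at x -65, 10 high; far guide strip: face at x 67.5, 8 high; flared mouths at the gap
- stand: fixed building trestle, same depth and height, parallel to and in line with the layout trestle; deck from y = -250 to 0 mm in its frame; origin on the table under the middle of the deck's left edge, at the gap (45 to 65 mm wide). Same near fence at x = -65
- section: loose baseboard section: plywood, green top, 130 mm deep (x), 200 long (y), 20 thick, 0.36 to 0.56 kg; far top edge bevelled with a steel strip; two tracks, and a cream engine shed glued on the near side of its leading half (50 by 94 mm, ridge 52 mm above the section's top). Origin at the centre of its underside, +y towards the layout. Starts clamped by the stand lever, its near edge along the fence
- section_lead (a point): middle of the lower edge of the section's leading (+y) end
- section_tail (a point): middle of the lower edge of the section's trailing (-y) end, the 130 by 20 mm upright face to push on; the shed begins 96 mm ahead of it
- butt_face (a point): middle of the lower edge (deck height) of the end face of the fixed section (130 deep, 170 long, 20 thick), 215 mm in y from the gap edge of the layout trestle; the leading end must meet it
- stand_lever (a joint): red-padded cam lever at the far edge of the building trestle. 0 = down, cam biting the section's far edge; 1.3 rad = fully up; released above 0.6. It starts down. Stiff hinge (about 2 N at the pad); it stays where it is left
- stand_lever_hinge (a point): on the hinge axis of the stand lever, 71 mm above the table, 71 mm beyond the middle line of the section; the axis runs along y of the trestle. Steel cheeks 32 mm wide over all, to 10 mm above the axis; the cam drum (8 mm radius) bears on the bevelled far edge of the section, pressing it down and against the near fence
- stand_lever_pad (a point): centre of the stand lever's red pad: 34 mm along the lever, 22 wide along y, 10 thick, 66 from the hinge axis. At joint 0 the lever points away from the robot (+x of the trestle), rising 0.175 rad above level; as the joint grows it swings up by that angle and back towards the robot. The pad is free beneath and on both sides and can be pinched across its width
- layout_lever (a joint): the same kind of cam lever at the far edge of the layout trestle; starts up (1.0 to 1.3 rad); 0 = fully down and locked; it counts as locked below 0.12
- layout_lever_hinge (a point): on the hinge axis of the layout lever, as for the other, 110 mm in y from the gap edge of the layout trestle
- layout_lever_pad (a point): centre of the layout lever's red pad, same sizes as the other
- bus_center (a point): centre (half-way up) of the green toy bus to move: 74 mm long (its x), 18 mm wide (y), 30 mm high, 60 g; it stands on the layout deck between the gap and the fixed section
- parked_bus_center (a point): centre of the other green bus, the same size, standing on the half of the forecourt that is farther from the gap; leave it
- forecourt (a point): centre of the grey forecourt painted on top of the fixed section, 65 mm above the table: 95 mm in x, 166 mm in y; free in the half nearer the gap (-y)
- portal: copper-brown resin tunnel portal, 60 by 26 mm, 60 mm high, loose, over the track at the far end of the fixed section; origin at its underside; leave it
- rail_cutter: steel rail cutter lying on the table on the robot's side of the building trestle, 145 by 60 mm, 13 mm high; leave it
- scriber: boxwood scriber, 120 mm long, 12 mm thick, lying on the table behind the gap, under the light bar; leave it
- glue: white glue bottle, 32 mm across, 75 mm high, standing on the table behind the gap; leave it
- paint_pot: small glass paint pot, 34 mm across, 36 mm high, on the table on the robot's side of the layout trestle; leave it
- light_bar (a point): centre of the underside of the fixed work-light bar over both levers, 247 mm above the table: 36 mm deep in x, 800 long in y of the layout; its near edge is 22 mm beyond the lever hinges. An upright gripper cannot come down on the lever pads; one leaning back towards the robot, with its fingers pointing forward and down, can. Two thin posts carry its ends, 384 mm to either side

How it is judged (in metres and radians):
On the way, in this order (a step that is already met when the one before it is completed fails the run):
1. the bus stands on the forecourt and the stand lever is up, the section still in its place on the building trestle (value of joint stand_lever above 0.6 rad and distance of section from where it was at the start of the episode below 0.02 m and z of bus_center in the frame of forecourt between 0.01 and 0.02 m and angle between bus_center's own z axis and vertical below 0.15 rad), for 0.2 s.
2. the section is across the gap and butts against the fixed section, the layout lever still up (y of section_lead in the frame of butt_face above -0.004 m and value of joint layout_lever above 0.5 rad), for 0.2 s.
3. the layout lever is down with the section home (value of joint layout_lever below 0.12 rad and y of section_lead in the frame of butt_face above -0.004 m), for 0.2 s.
At the end, for the whole second after the job is handed in: section level, leading end within 4 mm of the fixed section, in line within 3 mm and 0.03 rad; layout lever below 0.12 rad; bus upright on its wheels on the forecourt (its centre within 35 mm in x, 77 mm in y of the forecourt's centre) (all of step 3 and x of section_lead in the frame of butt_face between -0.003 and 0.003 m and angle between the y axis of section and the y axis of layout, either way round below 0.03 rad and angle between section's own z axis and vertical below 0.03 rad and linear speed of section below 0.01 m/s and x of bus_center in the frame of forecourt between -0.035 and 0.035 m and y of bus_center in the frame of forecourt between -0.077 and 0.077 m and z of bus_center in the frame of forecourt between 0.01 and 0.02 m and angle between bus_center's own z axis and vertical below 0.15 rad); the robot touches nothing.
It fails at once if the section sags into the gap or tips by more than 0.06 rad (about 3.5 degrees) (angle between section's own z axis and vertical above 0.06 rad).
It fails at once if the parked bus is shifted by more than 15 mm (distance of parked_bus_center from where it was at the start of the episode above 0.015 m).
It fails at once if the portal, rail cutter, scriber, glue bottle or paint pot is shifted by more than 20 mm (distance of any of portal, rail_cutter, scriber, glue, paint_pot from where it was at the start of the episode above 0.02 m).
It also fails if it takes over 72 s, if anything falls off the work surface, if the arm or the gripper's body presses on something with over 40 N, if the wrist force passes 120 N, or if a joint passes its speed limit or range.

## Working session

There is one attempt and no reset: what is moved stays moved. The work goes in short steps, Python scripts to look and compute and a shell command to move; the robot and the scene stay as the last step left them, time stands still between calls to the robot, and variables do not carry over. Pictures are saved under pics/ and viewed, at most 10 in all, crops included, and the job is handed in when it is done.

```bash
ls; mkdir -p pics
python3 - <<'E'
from rig import status,get_image,env
import cv2,json,pickle
s=status.observe();print(s['time_s'],s['position'],s['ft_force'],env.tcp_to_grasp)
ims={}
for n in("scene","side","wrist"):
    i=get_image(n);ims[n]=i
    cv2.imwrite(f"pics/{n}0.png",i["color"][...,::-1]);print(n,{k:v for k,v in i.items() if k!="color"})
pickle.dump(ims,open("ims0.pkl","wb"))
E
```

```text
pics
0.0 [5.49429200e-01 6.78196323e-05 2.06365902e-01] [0.45851609 0.47192583 0.23075761] 0.0187
scene {'vertical_fov': 50.394862764334974, 'cx': 273.91238784810116, 'cy': 212.91549880606132, 'k1': -0.128717357450454, 'xyz': array([1.2088581 , 0.27781908, 0.69647763]), 'orientation': array([[-0.28492648,  0.55708647, -0.78004587],
       [ 0.95825443,  0.14535581, -0.24621156],
       [-0.02377693, -0.81763461, -0.5752463 ]])}
side {'vertical_fov': 49.31128772029973, 'cx': 281.89798123130043, 'cy': 203.1183861860367, 'k1': -0.10573575055002381, 'xyz': array([ 0.31213756, -0.76460766,  0.62843961]), 'orientation': array([[ 0.97093008, -0.10118967,  0.21692265],
       [-0.23897679, -0.4612727 ,  0.85446919],
       [ 0.01359704, -0.88146931, -0.47204552]])}
wrist {'vertical_fov': 60.55272828297151, 'cx': 275.28719369896874, 'cy': 211.55355166088796, 'k1': -0.0944552041788879, 'xyz': array([0.54998373, 0.07823964, 0.37368866]), 'orientation': array([[ 0.99999728,  0.00168232, -0.00161303],
       [ 0.00110786, -0.95200344, -0.3060853 ],
       [-0.00205054,  0.30608269, -0.95200272]])}
```

View pics/scene0.png

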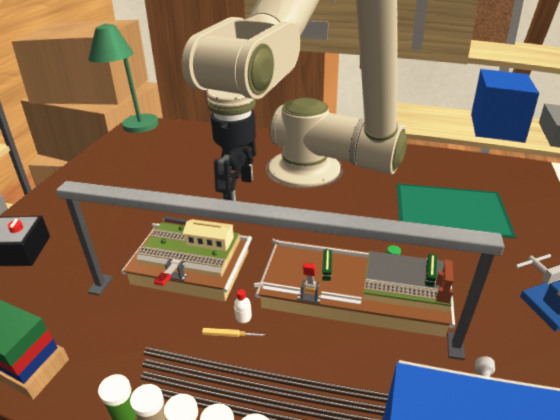

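View pics/side0.png

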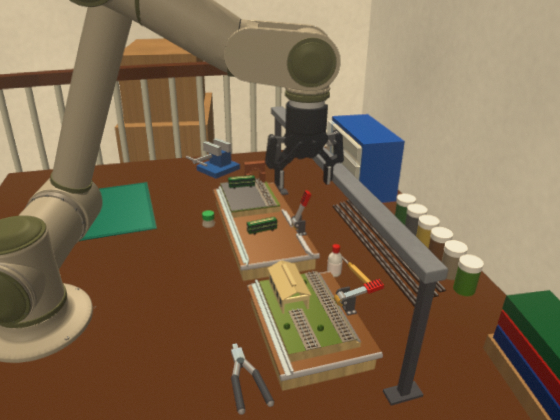

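View pics/wrist0.png

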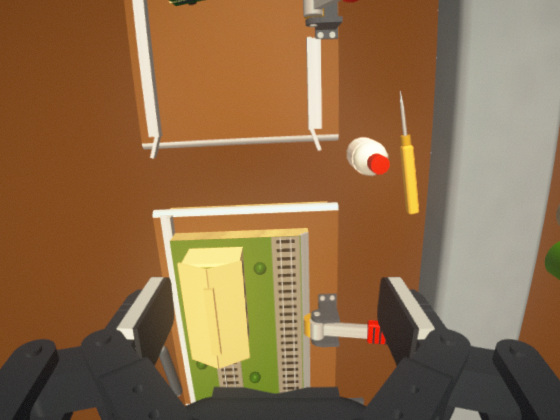

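The scene picture shows the section (190,250), the layout (355,285), the bus (327,263), the parked bus (431,270) and pads at (165,278) and (309,270). The side view shows the bus (262,225) and pads at (374,287) and (305,199). The wrist view shows the gap (rows 145–205) and the stand pad (377,332).

```bash
cat > h.py <<'E'
import numpy as np,cv2,pickle
def K(i):
    f=210/np.tan(np.radians(i["vertical_fov"]/2));return np.array([[f,0,i["cx"]],[0,f,i["cy"]],[0,0,1.]])
def rays(i,p):
    u=cv2.undistortPoints(np.array(p,float).reshape(-1,1,2),K(i),np.array([i["k1"],0,0,0,0.])).reshape(-1,2)
    d=np.c_[u,np.ones(len(u))]@i["orientation"].T
    return d/np.linalg.norm(d,axis=1)[:,None]
def onz(i,p,z):
    d=rays(i,p);return i["xyz"]+d*((z-i["xyz"][2])/d[:,2])[:,None]
def tri(obs):
    A=0;b=0
    for i,p in obs:
        d=rays(i,[p])[0];M=np.eye(3)-np.outer(d,d);A=A+M;b=b+M@i["xyz"]
    x=np.linalg.solve(A,b);r=[np.linalg.norm(np.cross(x-i["xyz"],rays(i,[p])[0])) for i,p in obs]
    return x.round(4),np.round(r,4)
def proj(i,P):
    R=i["orientation"].T;return cv2.projectPoints(np.array(P,float).reshape(-1,3),cv2.Rodrigues(R)[0],-R@i["xyz"],K(i),np.array([i["k1"],0,0,0,0.]))[0].reshape(-1,2)
def blobs(i,col,mn=15):
    c=i["color"].astype(int);r,g,b=c[...,0],c[...,1],c[...,2]
    m={"red":(r>130)&(g<45)&(b<50),"dgreen":(g>r*1.3)&(g>b*1.3)&(g<90)&(g>15)}[col].astype(np.uint8)
    n,l,s,cc=cv2.connectedComponentsWithStats(m)
    return [(cc[k].round(1).tolist(),s[k].tolist()) for k in range(1,n) if s[k][4]>=mn]
E
python3 - <<'E'
from h import *
I=pickle.load(open("ims0.pkl","rb"))
for n in I:
    for c in("red","dgreen"):print(n,c,[b for b in blobs(I[n],c,25)])
w=I["wrist"]
print("layout gap edge",onz(w,[(143,146),(338,136)],.045).round(4).tolist())
print("stand gap edge",onz(w,[(155,212),(338,207)],.045).round(4).tolist())
print("layout fence top inner",onz(w,[(149,20),(158,130)],.055).round(4).tolist())
for n in("side","scene"):
    i=I[n]
    x0,y0,x1,y1=(200,160,400,400) if n=="side" else (110,210,470,330)
    cv2.imwrite(f"pics/{n}c.png",cv2.resize(i["color"][y0:y1,x0:x1,::-1],None,fx=2.2,fy=2.2,interpolation=cv2.INTER_CUBIC))
E
```

```text
scene red [([15.2, 228.7], [10, 225, 12, 7, 31]), ([309.5, 268.2], [303, 266, 12, 9, 27]), ([160.4, 279.7], [154, 273, 15, 12, 69]), ([31.6, 352.9], [13, 331, 39, 44, 445])]
scene dgreen [([94.8, 47.0], [89, 29, 11, 33, 211]), ([129.7, 129.2], [123, 126, 14, 6, 43]), ([324.7, 265.5], [323, 251, 8, 23, 39]), ([429.0, 268.6], [427, 254, 9, 26, 70]), ([3.8, 359.3], [0, 354, 11, 12, 55]), ([112.8, 412.8], [107, 406, 12, 14, 86])]
side red [([306.5, 196.4], [303, 191, 8, 14, 28]), ([336.0, 247.9], [333, 245, 7, 8, 31]), ([375.7, 287.2], [368, 283, 16, 9, 40]), ([532.0, 347.6], [503, 311, 57, 73, 141])]
side dgreen [([240.4, 179.2], [229, 178, 25, 4, 32]), ([239.7, 185.1], [230, 184, 21, 3, 30]), ([401.0, 213.4], [396, 206, 10, 18, 121]), ([260.2, 223.4], [248, 220, 28, 8, 35]), ([465.3, 282.9], [454, 270, 25, 26, 426]), ([533.5, 335.8], [503, 296, 57, 83, 1110])]
wrist red [([373.0, 322.6], [368, 321, 11, 4, 40]), ([370.0, 334.6], [367, 326, 6, 17, 69]), ([376.7, 334.4], [375, 327, 5, 16, 65]), ([382.5, 338.9], [381, 333, 5, 11, 38])]
wrist dgreen [([185.2, 2.1], [174, 0, 25, 5, 37]), ([553.0, 264.8], [546, 253, 14, 26, 248])]
layout gap edge [[0.4274, 0.0358, 0.045], [0.6061, 0.0445, 0.045]]
stand gap edge [[0.4326, -0.0281, 0.045], [0.6095, -0.0227, 0.045]]
layout fence top inner [[0.4451, 0.1415, 0.055], [0.4461, 0.051, 0.055]]
```

View pics/scenec.png

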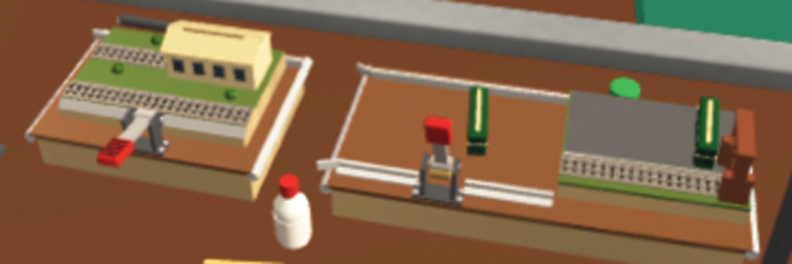

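```bash
python3 -m handwheel '-1 4 2 0 0 0 1;-2 8 4 0 0 0 1;-3 12 6 0 0 0 1;-4 15.5 8 0 0 0 1;-4 19 9 0 0 0 1;-4 22 9 0 0 0 1;-4 22 9 0 0 0 1;-4 22 9 0 0 0 1'
python3 - <<'E'
from rig import get_image
from h import *
i=get_image("wrist");pickle.dump(i,open("w1.pkl","wb"));cv2.imwrite("pics/w1.png",i["color"][...,::-1])
print(i["xyz"])
for c in("red","dgreen"):print(c,blobs(i,c,25))
E
```

```text
time_s: 0.82
position: [0.5096, 0.2215, 0.2966]
tool_rot: [[-0.003, 1.0, -0.0], [1.0, 0.003, -0.0], [-0.0, -0.0, -1.0]]
ft_force: [2.1, -0.0, -0.5]
grip_width: 0.0856
gripper_force: 0.0
[0.50964068 0.29977784 0.46385932]
red [([376.3, 250.0], [372, 247, 8, 8, 25])]
dgreen [([247.8, 19.6], [213, 18, 77, 6, 159]), ([550.3, 182.6], [540, 167, 20, 33, 499])]
```

View pics/w1.png

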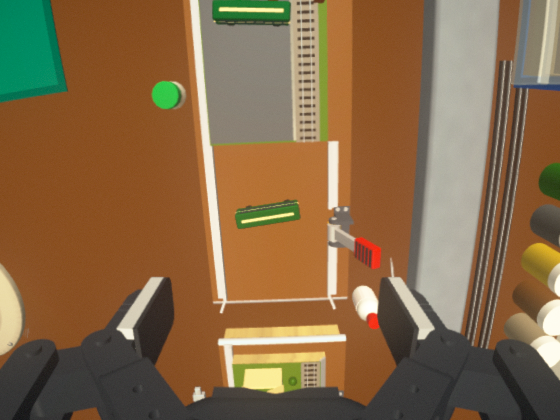

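Run:
```python
from h import *
i=pickle.load(open("w1.pkl","rb"));w=pickle.load(open("ims0.pkl","rb"))["wrist"]
f=lambda n,p,z,k=i:print(n,onz(k,p,z)[:,:2].round(4).tolist())
f("fence inner top",[(202,2),(214,145),(226,298)],.055)
f("guide inner top",[(329,142),(330,295)],.053)
f("guide outer",[(338,142),(336,295)],.053)
f("gap",[(214,302),(347,298)],.045)
f("butt top",[(212,144),(327,142)],.065)
f("stripe",[(243,219.5),(295,213)],.075)
f("parked top stripe",[(218,12),(287,11)],.095)
f("stand edge",[(218,342),(345,338)],.045)
f("pad",[(367,252)],.13)
c=i["color"].astype(int);r,g,b=c[...,0],c[...,1],c[...,2]
m=((g>r*1.25)&(g>b*1.2)&(g>15)).astype(np.uint8)
m[:170]=0;m[240:]=0;m[:,:225]=0;m[:,310:]=0
mm=cv2.morphologyEx(m,cv2.MORPH_CLOSE,np.ones((7,7)));cs=max(cv2.findContours(mm,0,2)[0],key=cv2.contourArea)
print(cv2.minAreaRect(cs));q=cv2.boxPoints(cv2.minAreaRect(cs));f("bus box",q,.070)
# stand from first wrist
f("section lead top edge",[(172,236),(308,229)],.065,w)
f("stand fence inner top",[(172,218),(187,400)],.055,w)
I=pickle.load(open("ims0.pkl","rb"))
print("stand pad",tri([(I["scene"],(165,277)),(I["side"],(374,288)),(w,(376,332))]))
print("lay pad",tri([(I["scene"],(309,270)),(I["side"],(305.5,198)),(i,(367,252))]))
print("lay hinge/stand hinge wrist",onz(i,[(336,228)],.071).round(3),onz(w,[(318,328)],.071).round(3))
```

```text
fence inner top [[0.4328, 0.3967], [0.4402, 0.2471], [0.4462, 0.0494]]
guide inner top [[0.5707, 0.2508], [0.582, 0.0533]]
guide outer [[0.5809, 0.2509], [0.5899, 0.0532]]
gap [[0.4282, 0.0369], [0.6066, 0.0437]]
butt top [[0.4397, 0.2495], [0.5667, 0.2522]]
stripe [[0.4731, 0.1649], [0.5324, 0.173]]
parked top stripe [[0.4552, 0.3781], [0.5201, 0.3788]]
stand edge [[0.4301, -0.0285], [0.6087, -0.0211]]
pad [[0.6036, 0.1494]]
((266.5770263671875, 213.9878692626953), (18.975446701049805, 63.008880615234375), 81.02737426757812)
bus box [[0.4625, 0.1752], [0.5338, 0.1873], [0.5377, 0.1647], [0.4652, 0.1523]]
section lead top edge [[0.4534, -0.0451], [0.5795, -0.0378]]
stand fence inner top [[0.4519, -0.0308], [0.4466, -0.2555]]
stand pad (array([ 0.6494, -0.1389,  0.0804]), array([0.0051, 0.0055, 0.0015]))
lay pad (array([0.6024, 0.1507, 0.1306]), array([0.001 , 0.0009, 0.0013]))
lay hinge/stand hinge wrist [[0.581 0.153 0.071]] [[ 0.592 -0.141  0.071]]
```

The wrist picture shows the layout cleanly: fence (202,2)–(226,298), butt edge y≈143, bus (267,214), parked bus (252,11), layout pad (367,252). I'll take the bus first, turning the tool so it closes across the bus.

```bash
python3 -m handwheel '-.5 -3 -3 0 0 7 1;-1 -5 -6 0 0 14 1;-1 -5 -8 0 0 21 1;-1 -5 -10 0 0 28 1;-1 -5 -10 0 0 35 1;-1 -5 -10 0 0 42 1;-1 -5 -10 0 0 49 1;-1 -5 -10 0 0 56 1'
python3 -m handwheel '0 0 0 0 0 7 1;0 0 0 0 0 14 1;0 0 0 0 0 21 1;0 0 0 0 0 28 1;0 0 0 0 0 35 1;0 0 0 0 0 42 1;0 0 0 0 0 42 1;0 0 0 0 0 42 1'
python3 - <<'E'
from rig import get_image,status
from h import *
print(status.observe()["q"],status.observe()["position"])
i=get_image("wrist");pickle.dump(i,open("w2.pkl","wb"));cv2.imwrite("pics/w2.png",i["color"][...,::-1])
E
```

```text
time_s: 1.53
position: [0.5, 0.1685, 0.1965]
tool_rot: [[-0.831, 0.556, -0.001], [0.556, 0.831, -0.0], [0.001, -0.001, -1.0]]
ft_force: [1.7, 0.5, -0.3]
grip_width: 0.0855
gripper_force: 0.0
time_s: 2.2
position: [0.5001, 0.1689, 0.1967]
tool_rot: [[-0.991, -0.134, -0.001], [-0.134, 0.991, -0.0], [0.001, -0.0, -1.0]]
ft_force: [1.6, 0.3, -0.3]
grip_width: 0.0851
gripper_force: 0.0
[ 5.80866389e+00  2.00479272e+01  7.88595131e+01 -7.39096065e-03
  8.11249956e+01 -9.18870522e+01] [0.50005211 0.16894015 0.19667991]
```

View pics/w2.png

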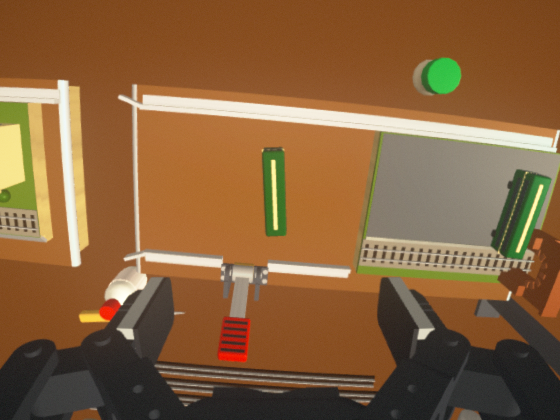

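The picture shows the bus roof (264–286, 150–236), the butt edge (378,132)–(357,272), and the forecourt (382,132)–(365,240).

Run:
```python
from h import *
i=pickle.load(open("w2.pkl","rb"))
f=lambda n,p,z,k=i:print(n,onz(k,p,z)[:,:2].round(4).tolist())
f("stripe",[(274,160),(276,234)],.075)
f("roof",[(264,151),(284,151),(286,235),(267,236)],.075)
f("butt",[(378,132),(357,272)],.065)
f("forecourt near-left,far-left",[(383,133),(365,240)],.065)
f("parked stripe",[(542,185),(520,250)],.095)
f("fence face top",[(145,106),(380,132),(550,148)],.055)
f("gap",[(136,88),(139,268)],.045)
f("guide inner",[(148,254),(345,268)],.053)
f("stand edge",[(70,90),(77,258)],.045)
```

```text
stripe [[0.4713, 0.1638], [0.5345, 0.174]]
roof [[0.4651, 0.1548], [0.463, 0.1707], [0.5343, 0.1827], [0.5374, 0.1666]]
butt [[0.4379, 0.2458], [0.5659, 0.2544]]
forecourt near-left,far-left [[0.4381, 0.2501], [0.5334, 0.2549]]
parked stripe [[0.4563, 0.3819], [0.5141, 0.3823]]
fence face top [[0.4432, 0.0504], [0.4382, 0.2504], [0.4268, 0.4113]]
gap [[0.4297, 0.0383], [0.601, 0.0452]]
guide inner [[0.5802, 0.0567], [0.5689, 0.2458]]
stand edge [[0.4375, -0.0214], [0.5996, -0.019]]
```

```bash
python3 -m handwheel '0 0 -4 0 0 1.5 .7;0 0 -8 0 0 1.5 .7;0 0 -11.5 0 0 1.5 .7;0 0 -14 0 0 1.5 .7;0 0 -14.7 0 0 1.5 .7;0 0 -14.7 0 0 1.5 .7;0 0 -14.7 0 0 1.5 0;0 0 -14.7 0 0 1.5 0' 20
python3 -m handwheel '0 0 0 0 0 0 0;0 0 0 0 0 0 0;0 0 0 0 0 0 0;0 0 0 0 0 0 0;0 0 1 0 0 0 0;0 0 3 0 0 0 0;0 0 6 0 0 0 0;0 0 6 0 0 0 0' 20
```

```text
time_s: 2.92
position: [0.5011, 0.17, 0.0517]
tool_rot: [[-0.986, -0.164, 0.003], [-0.164, 0.986, 0.0], [-0.003, -0.0, -1.0]]
ft_force: [1.5, -0.5, -1.0]
grip_width: 0.0366
gripper_force: 0.0
time_s: 3.58
position: [0.5023, 0.1704, 0.1152]
tool_rot: [[-0.986, -0.165, 0.009], [-0.165, 0.986, 0.001], [-0.009, -0.0, -1.0]]
ft_force: [1.9, -0.2, -0.0]
grip_width: -0.0002
gripper_force: 0.0
```

Run:
```python
from rig import get_image,status
from h import *
i=get_image("wrist");j=get_image("side")
pickle.dump((i,j),open("w3.pkl","wb"))
cv2.imwrite("pics/w3.png",np.hstack([i["color"],np.vstack([cv2.resize(j["color"][150:290,180:340],(320,280),interpolation=2),np.zeros((140,320,3),np.uint8)])])[:,150:,::-1])
```

```text
(no output)
```

View pics/w3.png

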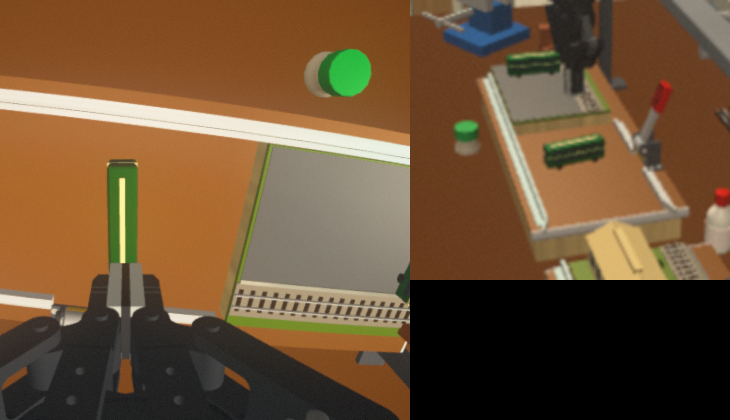

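The picture shows the bus still standing, roof (258–288, 160–265) in wrist pixels, with the fingers closed and empty. I'll check its position by triangulation.

Run:
```python
from h import *
i,j=pickle.load(open("w3.pkl","rb"));w2=pickle.load(open("w2.pkl","rb"));s=pickle.load(open("ims0.pkl","rb"))["scene"]
w1=pickle.load(open("w1.pkl","rb"))
print("bus centre-roof tri",tri([(w2,(275.5,193)),(w1,(269,216)),(j,(262,222)),(s,(327.5,257))]),tri([(w2,(275.5,193)),(w1,(269,216))]))
print("near roof end",onz(i,[(258,163),(287,163)],.075))
print("tcp proj",proj(i,[(.5023,.1704,.1152),(.5023,.1704,.075)]))
print(i["xyz"],w2["xyz"])
```

```text
bus centre-roof tri (array([0.4992, 0.1677, 0.0728]), array([0.0011, 0.0037, 0.0047, 0.0058])) (array([0.5015, 0.168 , 0.0682]), array([0.0016, 0.0016]))
near roof end [[0.46363309 0.1534572  0.075     ]
 [0.46083306 0.1700658  0.075     ]]
tcp proj [[275.68926138 257.22932655]
 [275.66979128 228.89678674]]
[0.42377022 0.1570758  0.28182653] [0.42264255 0.15828234 0.36401679]
```

```bash
python3 -m handwheel '0 0 0 0 0 0 .6;0 0 0 0 0 0 .6;0 0 0 0 0 0 .6;-.2 0 -3 0 0 0 .6;-.2 0 -6.7 0 0 0 .6;-.2 0 -6.9 0 0 0 .6;-.2 0 -6.9 0 0 0 .6;-.2 0 -6.9 0 0 0 .6' 30
python3 -m handwheel '0 0 0 0 0 0 0;0 0 0 0 0 0 0;0 0 0 0 0 0 0;0 0 0 0 0 0 0;0 0 0 0 0 0 0;0 0 0 0 0 0 0;0 0 0 0 0 0 0;0 0 0 0 0 0 0'
```

```text
time_s: 4.35
position: [0.4986, 0.1701, 0.0419]
tool_rot: [[-0.986, -0.165, 0.001], [-0.165, 0.986, 0.0], [-0.001, -0.0, -1.0]]
ft_force: [0.4, 0.9, -1.4]
grip_width: 0.0513
gripper_force: 0.0
time_s: 5.02
position: [0.4987, 0.17, 0.0422]
tool_rot: [[-0.986, -0.165, 0.002], [-0.165, 0.986, 0.0], [-0.002, -0.0, -1.0]]
ft_force: [0.2, -1.0, 6.4]
grip_width: 0.0171
gripper_force: 30.7
```

```bash
python3 -m handwheel '0 0 1.5 0 0 0 0;0 0 5 0 0 0 0;-.5 4 6 0 0 -7 0;-1.2 8 6 0 0 -7 0;-1.2 11 6 0 0 -7 0;-1.2 12.5 6 0 0 -7 0;-1.2 12.5 5 0 0 -7 0;-1.2 12.5 4 0 0 -7 0' 30
python3 -m handwheel '0 0 -1 0 0 0 0;0 0 -1.4 0 0 0 0;0 0 -1.6 0 0 0 0;0 0 -1.6 0 0 0 0;0 0 -1.6 0 0 0 0'
```

```text
time_s: 5.68
position: [0.4858, 0.2955, 0.0805]
tool_rot: [[-0.999, -0.045, 0.001], [-0.045, 0.999, 0.0], [-0.001, 0.0, -1.0]]
ft_force: [1.3, 0.3, -2.7]
grip_width: 0.0173
gripper_force: 29.9
time_s: 6.1
position: [0.4863, 0.2945, 0.0651]
tool_rot: [[-0.999, -0.043, 0.0], [-0.043, 0.999, 0.0], [-0.0, 0.0, -1.0]]
ft_force: [0.5, -0.2, -1.3]
grip_width: 0.017
gripper_force: 29.9
```

```bash
python3 -m handwheel '0 0 -.25 0 0 0 0;0 0 -.25 0 0 0 0;0 0 -.25 0 0 0 0'; python3 -m handwheel '0 0 0 0 0 0 .2;0 0 0 0 0 0 .4;0 0 0 0 0 0 .45;0 0 1 0 0 0 .45;0 0 4 0 0 0 .45;0 0 8 0 0 0 .45;0 -2 12 0 0 0 .45;0 -4 14 0 0 0 .45'
python3 - <<'E'
from rig import get_image
from h import *
i=get_image("side");k=get_image("wrist")
cv2.imwrite("pics/w4.png",np.hstack([k["color"],cv2.resize(i["color"][150:290,180:340],(240,420),interpolation=2)])[...,::-1])
E
```

```text
time_s: 6.35
position: [0.486, 0.295, 0.0625]
tool_rot: [[-0.999, -0.044, 0.0], [-0.044, 0.999, 0.0], [-0.0, 0.0, -1.0]]
ft_force: [1.9, 0.1, -1.8]
grip_width: 0.0169
gripper_force: 29.9
time_s: 7.02
position: [0.4866, 0.2555, 0.2072]
tool_rot: [[-0.999, -0.046, 0.006], [-0.046, 0.999, 0.002], [-0.006, 0.001, -1.0]]
ft_force: [2.1, -0.4, -0.2]
grip_width: 0.0384
gripper_force: 0.0
```

View pics/w4.png

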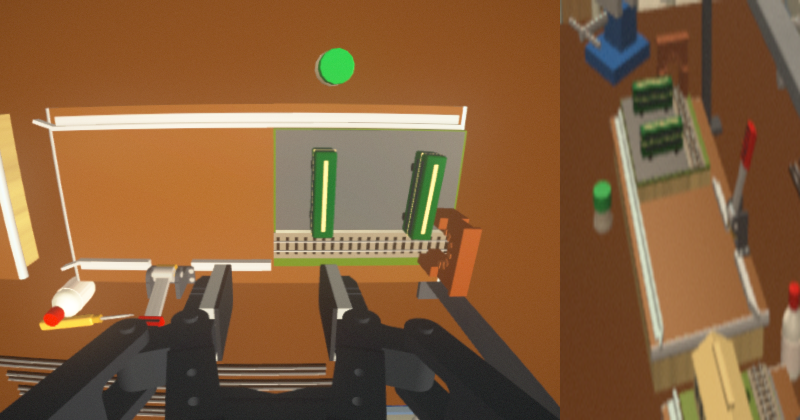

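The picture shows the bus upright on the forecourt (325,193), the parked bus untouched (427,195). On to the stand lever.

```bash
python3 -m handwheel '0 -4 0 0 0 0 .55;0 -8 0 0 0 0 .55;0 -12 0 0 0 0 .55;0 -16 0 0 0 0 .55;0 -20 0 0 -7 0 .55;0 -24 0 .6 -14 0 .55;0 -28 0 .9 -21 0 .55;1 -32 0 1.2 -28 0 .55'
python3 -m handwheel '1 -4 0 .3 -6 0 .55;2 -7.4 0 .5 -12 0 .55;4 -7.4 0 .5 -12 0 .55;6 -7.4 0 .5 -12 0 .55;6 -7.4 0 .5 -12 0 .55'
python3 - <<'E'
from rig import get_image,status
from h import *
print(status.observe()["q"],status.observe()["position"])
i=get_image("wrist");pickle.dump(i,open("w5.pkl","wb"));cv2.imwrite("pics/w5.png",i["color"][...,::-1])
print(blobs(i,"red"))
E
```

```text
time_s: 7.78
position: [0.4929, -0.0581, 0.2023]
tool_rot: [[-0.89, -0.044, 0.453], [-0.039, 0.999, 0.021], [-0.454, 0.001, -0.891]]
ft_force: [3.2, 0.8, -0.6]
grip_width: 0.0468
gripper_force: 0.0
time_s: 8.2
position: [0.5563, -0.132, 0.2014]
tool_rot: [[-0.78, -0.044, 0.624], [-0.033, 0.999, 0.03], [-0.625, 0.003, -0.781]]
ft_force: [1.5, 0.4, -1.1]
grip_width: 0.0474
gripper_force: 0.0
[ -37.13997568   11.57453911  102.02380737   37.47369498   41.25371424
 -152.80554326] [ 0.55625659 -0.13203952  0.20143072]
[([438.9, 174.4], [431, 169, 16, 11, 94]), ([264.2, 189.9], [253, 174, 24, 31, 395]), ([156.7, 265.2], [147, 260, 18, 14, 71]), ([98.8, 275.3], [37, 271, 122, 10, 229])]
```

View pics/w5.png

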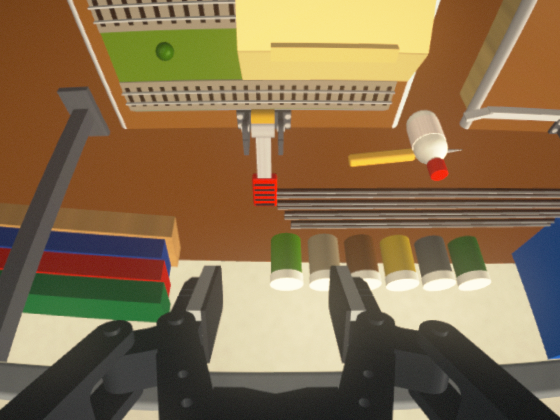

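The pad is at (265,191), between the fingers' planes; the hinge cheeks are at (264,120).

Run:
```python
from h import *
i=pickle.load(open("w5.pkl","rb"));w=pickle.load(open("ims0.pkl","rb"))["wrist"]
print(onz(i,[(265,190)],.085),onz(i,[(264,120)],.081),tri([(i,(265,190)),(w,(376,332))]))
```

```text
[[ 0.65464591 -0.13664526  0.085     ]] [[ 0.57398655 -0.13923422  0.081     ]] (array([ 0.6467, -0.1355,  0.089 ]), array([0.002, 0.002]))
```

```bash
python3 -m handwheel '2.5 -.5 -3 0 0 0 .55;5 -.5 -6.2 0 0 0 .55;7.3 -.5 -9 0 0 0 .55;9 -.5 -11.2 0 0 0 .55;10.2 -.5 -12.5 0 0 0 .55;10.2 -.5 -12.5 0 0 0 .55;10.2 -.5 -12.5 0 0 0 .55'
python3 -m handwheel '0 0 0 0 0 0 0;0 0 0 0 0 0 0;0 0 0 0 0 0 0;0 0 0 0 0 0 0;0 0 0 0 0 0 0;0 0 0 0 0 0 0' 20; python3 -c "
from rig import status;print(status.observe()['q'])"
```

```text
time_s: 8.83
position: [0.6561, -0.1345, 0.0763]
tool_rot: [[-0.781, -0.048, 0.623], [-0.035, 0.999, 0.033], [-0.624, 0.003, -0.782]]
ft_force: [1.5, -0.7, -0.6]
grip_width: 0.0471
gripper_force: 0.0
time_s: 9.33
position: [0.6565, -0.1356, 0.0775]
tool_rot: [[-0.779, -0.047, 0.625], [-0.035, 0.999, 0.031], [-0.626, 0.002, -0.78]]
ft_force: [0.2, 0.2, -1.1]
grip_width: 0.0
gripper_force: 0.0
[ -30.26952065   30.47540255   97.10887414   48.83221284   26.97177526
 -162.31235123]
```

Run:
```python
from rig import get_image
from h import *
i=get_image("wrist");j=get_image("side");pickle.dump((i,j),open("w6.pkl","wb"))
print(blobs(i,"red"),blobs(j,"red"),i["xyz"])
cv2.imwrite("pics/w6.png",np.hstack([i["color"][:,60:500],cv2.resize(j["color"][230:335,310:400],(360,420),interpolation=2)])[...,::-1])
print(proj(i,[(.6565,-.1356,.0775),(.653,-.137,.083)]))
```

```text
[([273.9, 260.3], [251, 257, 45, 16, 123]), ([253.6, 268.4], [251, 266, 8, 7, 24]), ([59.5, 340.9], [0, 320, 131, 42, 3872])] [([374.9, 287.0], [368, 284, 15, 7, 36]), ([532.1, 347.7], [502, 310, 58, 74, 123])] [ 0.49121252 -0.14371615  0.15899655]
[[275.43177956 257.25559756]
 [272.9575688  264.10662663]]
```

View pics/w6.png

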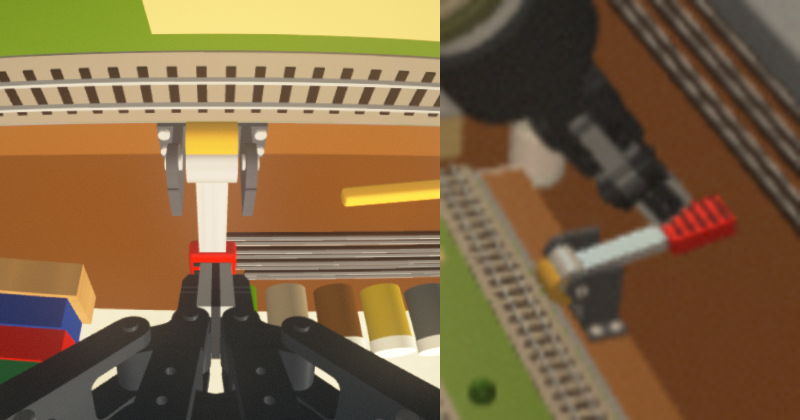

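The fingers closed just above the pad: the pad's near edge is at (272,243), the tips at (275,262).

Run:
```python
from h import *
i,j=pickle.load(open("w6.pkl","rb"));w5=pickle.load(open("w5.pkl","rb"));w=pickle.load(open("ims0.pkl","rb"))["wrist"]
print("near edge",tri([(i,(272,243)),(w5,(263,175)),(w,(368,331))]),tri([(i,(272,243)),(w5,(263,175))]))
print("cheek top L", tri([(i,(224,127)),(w5,(243,112)),]))
print("cam drum mid lower",tri([(i,(272,152)),(w5,(263,124))]))
print("side/pad",tri([(j,(374,287.5)),(w5,(265,190))]))
print("tip by images",tri([(i,(275,263)),(j,(310+(665-440)/4,230+200/4))]))
```

```text
near edge (array([ 0.6403, -0.1387,  0.0789]), array([0.001 , 0.0002, 0.0008])) (array([ 0.6434, -0.1383,  0.0765]), array([0.0005, 0.0005]))
cheek top L (array([ 0.5704, -0.1553,  0.0761]), array([0.0007, 0.0007]))
cam drum mid lower (array([ 0.5954, -0.1399,  0.0621]), array([0., 0.]))
side/pad (array([ 0.6572, -0.1375,  0.08  ]), array([0.0027, 0.0027]))
tip by images (array([ 0.6386, -0.1351,  0.0924]), array([0.0033, 0.0033]))
```

```bash
python3 -m handwheel '-.6 -.2 .8 2.5 .1 -3.1 .55;-.6 -.2 .8 2.5 .1 -3.1 .55;-.6 -.2 .8 2.5 .1 -3.1 .55;-.6 -.2 .8 2.5 .1 -3.1 .55;.6 -.2 -.7 2.5 .1 -3.1 .55;1.1 -.2 -1.5 2.5 .1 -3.1 .55;1.1 -.2 -1.5 2.5 .1 -3.1 .55;1.1 -.2 -1.5 2.5 .1 -3.1 .55'
python3 -m handwheel '0 0 0 0 0 0 0;0 0 0 0 0 0 0;0 0 0 0 0 0 0;0 0 0 0 0 0 0;0 0 0 0 0 0 0;0 0 0 0 0 0 0' 25; python3 -c "
from rig import status;print(status.observe()['q'])"
```

```text
time_s: 10.1
position: [0.6673, -0.1372, 0.0613]
tool_rot: [[-0.782, 0.006, 0.624], [0.034, 0.999, 0.032], [-0.623, 0.046, -0.781]]
ft_force: [0.9, 0.2, -1.0]
grip_width: 0.0468
gripper_force: 0.0
time_s: 10.6
position: [0.6674, -0.137, 0.0624]
tool_rot: [[-0.781, 0.006, 0.625], [0.034, 0.999, 0.032], [-0.624, 0.046, -0.78]]
ft_force: [-0.5, 5.2, 2.7]
grip_width: 0.0214
gripper_force: 25.0
[ -29.80929871   32.66007693   96.11146209   50.51903754   26.01055766
 -159.91562185]
```

```bash
python3 -m handwheel '-.2 0 1 0 0 0 0;-.7 0 2 0 0 0 0;-1.3 0 2.9 0 0 0 0;-1.9 -.1 3.6 0 0 0 0;-2.7 -.1 4.2 0 0 0 0;-3.5 -.1 4.7 0 0 0 0;-4.3 -.2 5.1 0 0 0 0;-5 -.2 5.3 0 0 0 0' 25
python3 -m handwheel '0 0 0 0 0 0 0;0 0 0 0 0 0 .5;0 0 0 0 0 0 .55;0 0 0 0 0 0 .55;-2 0 2.5 0 0 0 .55;-4.5 0 5.5 0 0 0 .55;-6 0 7.5 0 0 0 .55;-6 0 7.5 0 0 0 .55'
python3 - <<'E'
from rig import get_image,status
from h import *
print(status.observe()["q"])
i=get_image("wrist");pickle.dump(i,open("w7.pkl","wb"));j=get_image("side");s=get_image("scene")
cv2.imwrite("pics/w7.png",np.hstack([i["color"][:,60:500],np.vstack([cv2.resize(j["color"][160:370,220:400],(360,420),interpolation=2)[:210*2:2],cv2.resize(s["color"][190:310,110:360],(360,210),interpolation=2)])])[...,::-1])
print([blobs(k,"red") for k in(i,j,s)])
E
```

```text
time_s: 11.27
position: [0.6161, -0.1385, 0.115]
tool_rot: [[-0.782, 0.006, 0.624], [0.035, 0.999, 0.033], [-0.623, 0.048, -0.781]]
ft_force: [2.6, 6.5, -8.8]
grip_width: 0.0203
gripper_force: 24.4
time_s: 11.93
position: [0.5572, -0.1408, 0.1948]
tool_rot: [[-0.777, 0.009, 0.63], [0.033, 0.999, 0.026], [-0.629, 0.041, -0.776]]
ft_force: [2.9, -0.1, -0.6]
grip_width: 0.0472
gripper_force: 0.0
[ -38.07453069   12.39868196  102.4814063    39.14887216   40.38344059
 -151.58705493]
[[([452.0, 168.0], [444, 163, 16, 10, 91]), ([273.9, 207.9], [259, 189, 32, 41, 716]), ([274.0, 232.8], [261, 229, 27, 8, 112]), ([133.1, 286.1], [54, 270, 129, 20, 341]), ([7.8, 285.7], [0, 285, 20, 2, 29])], [([307.2, 194.0], [305, 191, 6, 10, 21]), ([335.9, 247.9], [333, 245, 7, 8, 33]), ([354.5, 265.7], [351, 258, 9, 21, 56]), ([532.1, 347.7], [503, 311, 57, 73, 141])], [([14.0, 229.3], [10, 227, 9, 5, 26]), ([169.3, 244.0], [162, 241, 12, 10, 25]), ([309.6, 268.3], [303, 266, 12, 9, 26]), ([240.8, 296.1], [237, 294, 7, 5, 18]), ([31.6, 353.0], [13, 331, 39, 44, 439])]]
```

View pics/w7.png

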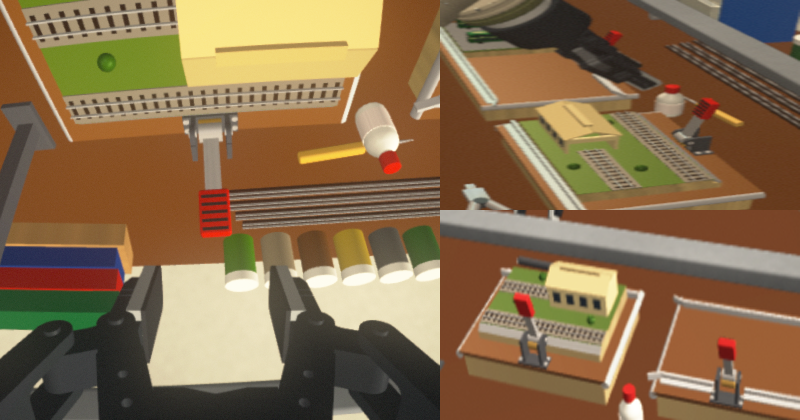

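The lever is up (pad now high, side view (354,265)). That used up my picture allowance, so I measure numerically from here.

```bash
python3 - <<'E'
from rig import status
from h import *
from scipy.spatial.transform import Rotation as R
s=status.observe();C=np.array(s["tool_rot"])
a=.042;c,n=np.cos(a),np.sin(a)
T=np.c_[[-n,c,0],[c,n,0],[0,0,-1]]
M=np.c_[[-c,-n,0],[-n,c,0],[0,0,-1]]
d=lambda A,B:R.from_matrix(B@A.T).as_rotvec(degrees=True).round(1)
print(d(C,M),d(M,T),s["position"])
i=pickle.load(open("w7.pkl","rb"))
print("pad via plane x=hinge..",[onz(i,[(274,210)],z).round(3).tolist() for z in(.12,.13,.135)])
E
python3 -m handwheel '-3 0 0 0 0 0 .5;-4 -2 0 -.2 7 -.1 .5'
```

```text
[-3.2 38.6  3.6] [ -0.  -0. -90.] [ 0.55789796 -0.13998635  0.18996489]
pad via plane x=hinge.. [[[0.627, -0.139, 0.12]], [[0.612, -0.14, 0.13]], [[0.604, -0.14, 0.135]]]
time_s: 12.25
position: [0.5094, -0.1475, 0.1799]
tool_rot: [[-0.854, 0.005, 0.52], [0.036, 0.998, 0.049], [-0.519, 0.061, -0.853]]
ft_force: [0.7, 3.4, -3.6]
grip_width: 0.0429
gripper_force: 0.0
```

```bash
python3 -m handwheel '0 -2 2 -.6 6 .6 .5;0 -4 4 -1.2 12 1.2 .5;0 -6 4 -1.8 18 1.8 .5;0 -8 4 -2.4 24 2.4 .5;0 -10 4 -3 31.6 3.6 .5;.8 -12 4 -3 31.6 3.6 .5;.8 -12 4 -3 31.6 3.6 .5'
python3 -m handwheel '0 0 0 0 0 -7 .5;0 0 0 0 0 -14 .5;0 0 0 0 0 -21 .5;0 0 0 0 0 -28 .5;0 0 0 0 0 -35 .5;0 0 0 0 0 -42 .5;0 0 0 0 0 -49 .5;0 0 0 0 0 -56 .5'
python3 -m handwheel '0 0 0 0 0 -7 .5;0 0 0 0 0 -14 .5;0 0 0 0 0 -21 .5;0 0 0 0 0 -28 .5;0 0 0 0 0 -34 .5;0 0 0 0 0 -34 .5;0 0 0 0 0 -34 .5'
python3 - <<'E'
from rig import status,get_image
from h import *
s=status.observe();print(s["q"],s["position"])
i=get_image("wrist");pickle.dump(i,open("w8.pkl","wb"))
print(proj(i,[(.525,-.2415,.065),(.4605,-.244,.065),(.5895,-.2388,.065)]).round())
c=i["color"]
for x in (200,240,275,310):
    print(x,[tuple(int(v) for v in c[y,x]) for y in range(150,330,8)])
E
```

```text
time_s: 12.83
position: [0.5291, -0.28, 0.2266]
tool_rot: [[-0.999, -0.042, 0.009], [-0.042, 0.999, -0.001], [-0.009, -0.001, -1.0]]
ft_force: [1.9, 0.0, -1.6]
grip_width: 0.0427
gripper_force: 0.0
time_s: 13.5
position: [0.5272, -0.2769, 0.2283]
tool_rot: [[-0.589, 0.808, 0.003], [0.808, 0.589, -0.009], [-0.009, -0.003, -1.0]]
ft_force: [1.8, -0.5, -0.5]
grip_width: 0.0425
gripper_force: 0.0
time_s: 14.08
position: [0.5271, -0.277, 0.2288]
tool_rot: [[-0.045, 0.999, -0.003], [0.999, 0.045, -0.01], [-0.01, -0.004, -1.0]]
ft_force: [1.2, 0.4, -0.9]
grip_width: 0.0428
gripper_force: 0.0
[-38.83221988  25.6632308   64.42364162  -0.56898677  89.70633115
 -41.42826821] [ 0.52705883 -0.27701079  0.22880181]
[[275. 143.]
 [205. 143.]
 [346. 144.]]
200 [(253, 251, 242), (253, 251, 243), (253, 251, 243), (211, 165, 132), (169, 104, 53), (170, 103, 53), (166, 100, 46), (167, 99, 47), (166, 98, 46), (164, 96, 42), (164, 95, 41), (165, 96, 44), (162, 94, 41), (165, 98, 47), (162, 95, 45), (165, 100, 48), (89, 78, 74), (123, 116, 105), (237, 232, 214), (237, 232, 215), (249, 246, 233), (81, 76, 7
[... 389 characters left out ...]
6, 67), (208, 137, 65), (213, 144, 81), (170, 103, 53), (169, 102, 52), (169, 104, 53), (166, 100, 46), (167, 99, 45), (164, 97, 42), (166, 98, 46), (166, 96, 44), (164, 97, 42), (166, 97, 44), (163, 95, 38), (163, 93, 41), (165, 96, 42), (164, 96, 40), (166, 98, 47), (164, 97, 46), (163, 94, 44), (164, 96, 43), (165, 99, 44), (163, 95, 40)]
310 [(209, 141, 76), (206, 131, 65), (213, 143, 82), (169, 104, 51), (168, 103, 49), (169, 102, 52), (167, 99, 46), (167, 100, 50), (166, 99, 45), (167, 98, 46), (166, 98, 46), (165, 97, 45), (167, 99, 48), (167, 98, 44), (164, 96, 44), (165, 98, 46), (165, 97, 41), (164, 98, 49), (165, 98, 47), (164, 97, 48), (162, 96, 44), (161, 93, 43), (164, 97, 48)]
```

Run:
```python
from h import *
i=pickle.load(open("w8.pkl","rb"));c=i["color"]
for x in (225,300,320):
    print(x,[(y,)+tuple(int(v) for v in c[y,x]) for y in range(100,170,4)])
print([tuple(onz(i,[(275,y)],.065)[0][:2].round(3)) for y in range(100,170,8)],onz(i,[(275,170)],.045))
```

```text
225 [(100, 159, 183, 65), (104, 154, 180, 60), (108, 157, 181, 65), (112, 156, 182, 65), (116, 156, 182, 65), (120, 158, 184, 67), (124, 157, 183, 63), (128, 158, 183, 66), (132, 159, 181, 65), (136, 155, 182, 63), (140, 159, 183, 64), (144, 159, 180, 65), (148, 168, 171, 66), (152, 209, 134, 70), (156, 209, 136, 68), (160, 211, 136, 67), (164, 210, 135, 67), (168, 250, 243, 226)]
300 [(100, 152, 180, 59), (104, 157, 184, 66), (108, 156, 182, 62), (112, 156, 182, 63), (116, 155, 182, 62), (120, 155, 183, 63), (124, 154, 182, 61), (128, 155, 181, 61), (132, 155, 178, 61), (136, 154, 178, 60), (140, 154, 180, 63), (144, 156, 179, 60), (148, 159, 175, 57), (152, 209, 135, 66), (156, 206, 134, 63), (160, 205, 131, 62), (164, 208, 133, 65), (168, 248, 239, 221)]
320 [(100, 219, 196, 154), (104, 118, 100, 71), (108, 218, 193, 155), (112, 217, 192, 152), (116, 120, 100, 69), (120, 220, 197, 154), (124, 118, 98, 69), (128, 216, 191, 152), (132, 215, 190, 150), (136, 139, 115, 85), (140, 219, 195, 152), (144, 110, 86, 61), (148, 216, 188, 145), (152, 207, 133, 64), (156, 208, 133, 65), (160, 208, 134, 66), (164, 208, 132, 64), (168, 247, 237, 220)]
[(np.float64(0.523), np.float64(-0.203)), (np.float64(0.523), np.float64(-0.21)), (np.float64(0.524), np.float64(-0.217)), (np.float64(0.524), np.float64(-0.224)), (np.float64(0.524), np.float64(-0.231)), (np.float64(0.525), np.float64(-0.238)), (np.float64(0.525), np.float64(-0.246)), (np.float64(0.525), np.float64(-0.253)), (np.float64(0.526), np.float64(-0.261))] [[ 0.52596383 -0.27041581  0.045     ]]
```

```bash
python3 -m handwheel '0 .8 -4 0 0 0 .5;0 .8 -8 0 0 0 .5;0 .8 -12 0 0 0 .5;0 .8 -15 0 0 0 .5;0 .8 -17 0 0 0 .5;0 .8 -17.6 0 0 0 .5;0 .8 -18 0 0 0 .5;0 .8 -18 0 0 0 .5'
python3 -m handwheel '0 0 -.2 0 0 0 .5;0 0 -.4 0 0 0 .5;0 0 -.4 0 0 0 .5'
```

```text
time_s: 14.8
position: [0.527, -0.2696, 0.0503]
tool_rot: [[-0.042, 0.999, -0.002], [0.999, 0.042, -0.012], [-0.012, -0.003, -1.0]]
ft_force: [0.9, -0.7, -0.3]
grip_width: 0.0428
gripper_force: 0.0
time_s: 15.05
position: [0.527, -0.2696, 0.0467]
tool_rot: [[-0.042, 0.999, -0.001], [0.999, 0.042, -0.012], [-0.012, -0.002, -1.0]]
ft_force: [2.2, 0.5, -0.8]
grip_width: 0.0428
gripper_force: 0.0
```

Run:
```python
from rig import get_image
from h import *
# tip height from side view: dump a contact check by projection only
i=get_image("wrist");pickle.dump(i,open("w9.pkl","wb"));j=get_image("side");pickle.dump(j,open("s9.pkl","wb"))
print(proj(j,[(.527,-.269,.045),(.499,-.269,.045),(.492,-.28,.045),(.492,-.258,.045),(.492,-.258,.065)]).round())
c=j["color"]
for y in range(365,395,2): print(y,[int(v.mean()) for v in c[y,270:330:3]])
```

```text
[[332. 363.]
 [315. 366.]
 [313. 372.]
 [309. 362.]
 [310. 353.]]
365 [61, 77, 74, 110, 171, 204, 151, 160, 104, 105, 105, 101, 99, 99, 96, 98, 107, 137, 157, 155]
367 [62, 68, 74, 106, 126, 204, 143, 187, 105, 102, 102, 100, 99, 105, 136, 158, 160, 143, 134, 125]
369 [62, 65, 81, 105, 110, 202, 176, 189, 109, 102, 106, 141, 161, 156, 145, 134, 126, 123, 118, 111]
371 [64, 60, 82, 93, 105, 185, 196, 128, 128, 164, 159, 149, 134, 126, 124, 120, 113, 107, 94, 92]
373 [63, 64, 77, 76, 114, 173, 201, 122, 145, 134, 126, 124, 120, 116, 108, 99, 97, 94, 95, 92]
375 [62, 63, 69, 91, 162, 140, 155, 120, 123, 120, 115, 108, 100, 97, 96, 102, 97, 95, 96, 94]
377 [62, 63, 65, 91, 127, 123, 120, 113, 108, 99, 95, 98, 102, 97, 96, 102, 96, 96, 95, 94]
379 [63, 63, 62, 84, 114, 107, 102, 98, 99, 95, 94, 99, 100, 97, 96, 103, 96, 94, 94, 90]
381 [63, 62, 63, 76, 89, 92, 94, 96, 98, 95, 94, 98, 102, 96, 97, 101, 95, 85, 71, 65]
383 [61, 61, 62, 72, 90, 93, 95, 98, 99, 95, 93, 98, 100, 95, 87, 75, 65, 62, 63, 60]
385 [60, 60, 61, 64, 92, 91, 95, 97, 99, 93, 94, 88, 80, 67, 64, 64, 63, 61, 61, 63]
387 [63, 62, 63, 61, 91, 93, 94, 97, 94, 76, 69, 63, 61, 59, 62, 63, 62, 60, 62, 61]
389 [62, 63, 60, 61, 86, 89, 79, 67, 63, 63, 62, 63, 61, 61, 63, 60, 63, 61, 63, 62]
391 [61, 61, 60, 61, 63, 61, 60, 62, 63, 63, 61, 61, 64, 61, 63, 63, 62, 62, 61, 62]
393 [63, 62, 61, 62, 60, 63, 62, 61, 60, 59, 61, 61, 62, 61, 61, 60, 62, 62, 61, 64]
```

Feel down to the deck in small steps.

```bash
for k in 1 2 3; do echo; done; python3 -m handwheel '0 0 -.2 0 0 0 .5;0 0 -.4 0 0 0 .5;0 0 -.4 0 0 0 .5' | grep -E "pos|ft"
python3 -m handwheel '0 0 -.15 0 0 0 .5;0 0 -.3 0 0 0 .5;0 0 -.3 0 0 0 .5'| grep -E "pos|ft"
```

```text
position: [0.5265, -0.2693, 0.0416]
ft_force: [1.2, 0.5, -1.5]
position: [0.5266, -0.2693, 0.0387]
ft_force: [0.6, -0.1, -1.2]
```

```bash
python3 -m handwheel '0 0 -.15 0 0 0 .5;0 0 -.3 0 0 0 .5;0 0 -.3 0 0 0 .5' | grep -E "pos|ft"
python3 -m handwheel '0 .4 0 0 0 0 .5;0 .8 0 0 0 0 .5;0 1.2 0 0 0 0 .5;0 1.6 0 0 0 0 .5;0 1.6 0 0 0 0 .5'| grep -E "pos|ft"
```

```text
position: [0.5266, -0.2693, 0.0357]
ft_force: [1.4, 0.3, -1.7]
position: [0.5269, -0.2529, 0.0364]
ft_force: [2.1, -0.9, -0.1]
```

```bash
cat > tail.py <<'E'
from rig import get_image,status
from h import *
i=get_image("wrist");s=status.observe();c=i["color"].astype(int)
print("tcp",s["position"].round(4),"F",s["ft_force"].round(1))
g=(c[...,1]>c[...,0]+8)&(c[...,1]>c[...,2]*1.5)&(c[...,1]>120)
p=[]
for x in range(140,420,4):
    ys=np.where(g[:,x])[0]
    if len(ys)>8: p.append((x,int(ys.max())))
q=onz(i,p,.065)
for a,b in list(zip(p,q))[::4]:print(a,b[:2].round(4))
np.save("px.npy",c)
E
python3 tail.py
```

```text
tcp [ 0.5269 -0.253   0.0363] F [ 1.8 -0.2 -0.1]
(140, 263) [ 0.4685 -0.2448]
(156, 263) [ 0.4756 -0.2444]
(172, 263) [ 0.4826 -0.244 ]
(244, 126) [ 0.5126 -0.1855]
(260, 264) [ 0.5203 -0.2426]
(276, 263) [ 0.5271 -0.2419]
(292, 263) [ 0.5339 -0.2416]
(308, 263) [ 0.5407 -0.2413]
(324, 263) [ 0.5475 -0.241 ]
(340, 255) [ 0.5539 -0.237 ]
```

```bash
python3 -m handwheel '0 .6 0 0 0 0 .5;-.1 1.3 0 0 0 0 .5;-.1 2 0 0 0 0 .5;-.1 2.7 0 0 0 0 .5;-.1 3.4 0 0 0 0 .5;-.2 4.1 0 0 0 0 .5;-.2 4.8 0 0 0 0 .5;-.2 5.2 0 0 0 0 .5'| grep -E "pos|ft"; python3 tail.py
```

```text
position: [0.5247, -0.2005, 0.0362]
ft_force: [1.8, -4.6, 1.5]
tcp [ 0.5246 -0.1999  0.0362] F [ 2.4 -1.4  1.3]
(140, 264) [ 0.4662 -0.1928]
(156, 264) [ 0.4733 -0.1924]
(172, 264) [ 0.4803 -0.192 ]
(244, 132) [ 0.5104 -0.1352]
(260, 265) [ 0.5181 -0.1906]
(276, 264) [ 0.5249 -0.1898]
(292, 264) [ 0.5317 -0.1895]
(308, 264) [ 0.5385 -0.1892]
(324, 264) [ 0.5453 -0.1889]
(340, 258) [ 0.5518 -0.1859]
(416, 144) [ 0.5766 -0.1365]
```

```bash
python3 -m handwheel '0 .6 0 0 0 0 .5;0 1.2 0 0 0 0 .5;-.1 1.8 0 0 0 0 .5;-.1 2.4 0 0 0 0 .5;-.1 3 0 0 0 0 .5;-.1 3.6 0 0 0 0 .5;-.2 4.2 0 0 0 0 .5;-.2 4.5 0 0 0 0 .5'| grep -E "pos|ft"; python3 -m handwheel '0 .5 0 0 0 0 .5;-.1 1 0 0 0 0 .5;-.1 1.5 0 0 0 0 .5;-.1 2 0 0 0 0 .5;-.1 2.5 0 0 0 0 .5;-.1 3 0 0 0 0 .5'| grep -E "pos|ft"; python3 tail.py
```

```text
position: [0.5227, -0.156, 0.0362]
ft_force: [2.3, -5.3, 2.1]
position: [0.5218, -0.1266, 0.0361]
ft_force: [1.6, -5.8, 2.4]
tcp [ 0.5217 -0.1256  0.0361] F [ 1.6 -3.1  2.4]
(140, 264) [ 0.4634 -0.1188]
(156, 264) [ 0.4704 -0.1184]
(172, 264) [ 0.4775 -0.118 ]
(244, 136) [ 0.5076 -0.0628]
(260, 264) [ 0.5152 -0.1162]
(276, 264) [ 0.522  -0.1159]
(292, 264) [ 0.5288 -0.1156]
(308, 264) [ 0.5356 -0.1153]
(324, 264) [ 0.5424 -0.115 ]
(340, 258) [ 0.5489 -0.1119]
```

```bash
python3 -m handwheel '0 .6 0 0 0 0 .5;0 1.2 0 0 0 0 .5;-.1 1.8 0 0 0 0 .5;-.1 2.4 0 0 0 0 .5;-.1 3 0 0 0 0 .5;-.1 3.6 0 0 0 0 .5;-.2 4.2 0 0 0 0 .5;-.2 4.8 0 0 0 0 .5'| grep -E "pos|ft"; python3 -m handwheel '0 .6 0 0 0 0 .5;0 1.2 0 0 0 0 .5;-.1 1.8 0 0 0 0 .5;-.1 2.4 0 0 0 0 .5;-.1 3 0 0 0 0 .5;-.1 3.6 0 0 0 0 .5;-.2 4.2 0 0 0 0 .5;-.2 4.8 0 0 0 0 .5'| grep -E "pos|ft"; python3 tail.py
```

```text
position: [0.5197, -0.0786, 0.0361]
ft_force: [2.8, -5.5, 2.1]
position: [0.5176, -0.0305, 0.0361]
ft_force: [1.2, -5.3, 2.8]
tcp [ 0.5175 -0.0295  0.0361] F [ 1.7 -2.4  1.9]
(140, 264) [ 0.4592 -0.0228]
(156, 264) [ 0.4663 -0.0224]
(172, 264) [ 0.4733 -0.022 ]
(244, 130) [0.5034 0.0354]
(260, 264) [ 0.5111 -0.0202]
(276, 265) [ 0.5179 -0.0203]
(292, 264) [ 0.5246 -0.0196]
(308, 264) [ 0.5314 -0.0193]
(324, 264) [ 0.5382 -0.019 ]
(340, 257) [ 0.5447 -0.0155]
```

```bash
python3 -m handwheel '0 .6 0 0 0 0 .5;0 1.2 0 0 0 0 .5;-.1 1.9 0 0 0 0 .5;-.1 2.6 0 0 0 0 .5;-.1 3.3 0 0 0 0 .5;-.1 4 0 0 0 0 .5;-.2 4.8 0 0 0 0 .5;-.2 5.5 0 0 0 0 .5'| grep -E "pos|ft"; python3 -m handwheel '0 .4 0 0 0 0 .5;0 .8 0 0 0 0 .5;0 1 0 0 0 0 .5;0 1 0 0 0 0 .5'| grep -E "pos|ft"; python3 -m handwheel '0 .2 0 0 0 0 .5;0 .3 0 0 0 0 .5;0 .3 0 0 0 0 .5'| grep -E "pos|ft"
```

```text
position: [0.5156, 0.0244, 0.0361]
ft_force: [2.8, -6.0, 3.3]
position: [0.5156, 0.0346, 0.0361]
ft_force: [2.3, -2.8, 3.4]
position: [0.5156, 0.0373, 0.0361]
ft_force: [2.0, -5.3, 4.6]
```

```bash
python3 -m handwheel '0 .2 0 0 0 0 .5;0 .3 0 0 0 0 .5;0 .3 0 0 0 0 .5'| grep -E "pos|ft"; python3 -m handwheel '0 .2 0 0 0 0 .5;0 .3 0 0 0 0 .5;0 .3 0 0 0 0 .5'| grep -E "pos|ft"; python3 tail.py
```

```text
position: [0.5156, 0.0402, 0.0361]
ft_force: [1.7, -5.2, 3.7]
position: [0.5157, 0.0413, 0.0361]
ft_force: [0.3, -16.4, 4.9]
tcp [0.5157 0.0413 0.0361] F [  0.8 -15.6   3.6]
(140, 265) [0.4572 0.0486]
(156, 265) [0.4643 0.049 ]
(172, 265) [0.4713 0.0494]
(244, 144) [0.5015 0.1022]
(260, 266) [0.5091 0.0509]
(276, 266) [0.5159 0.0512]
(292, 266) [0.5227 0.0515]
(308, 265) [0.5295 0.0522]
(324, 265) [0.5363 0.0525]
(340, 257) [0.5428 0.0566]
```

Butted: 16 N against the end, with the tail at y≈0.0515 as expected. Now I retreat, turn the tool and go for the layout lever.

```bash
python3 -m handwheel '0 -1 0 0 0 0 .5;0 -3 0 0 0 0 .5;0 -3 4 0 0 0 .5;0 -3 8 0 0 0 .5;0 -3 12 0 0 0 .55;0 -3 16 0 0 0 .55;0 -2 19 0 0 7 .55;0 0 20 0 0 14 .55'| grep -E "pos|ft"; python3 -m handwheel '0 2 0 0 0 7 .55;-1 4 0 0 0 14 .55;-1 6 0 0 0 21 .55;-2 8 0 0 0 28 .55;-2 10 0 0 0 35 .55;-2 11 0 0 0 42 .55;-2 11 0 0 0 49 .55;-2 11 0 0 0 56 .55'| grep -E "pos|ft"; python3 -m handwheel '0 0 0 0 0 7 .55;0 0 0 0 0 14 .55;0 0 0 0 0 20 .55;0 0 0 0 0 20 .55;0 0 0 0 0 20 .55'| grep -E "pos|rot|ft"
python3 - <<'E'
from rig import get_image,status
from h import *
i=get_image("wrist");pickle.dump(i,open("w10.pkl","wb"));s=status.observe()
print(s["q"].round(1),s["position"],blobs(i,"red"))
c=i["color"].astype(int)
# seam: sample columns across lead/butt region
r=int(proj(i,[(.49,.2515,.065)])[0][1]);x0=int(proj(i,[(.49,.2515,.065)])[0][0])
print(r,x0,[(x,)+tuple(c[r,x]) for x in range(x0-24,x0+25,3)])
E
```

```text
position: [0.5167, 0.0429, 0.2403]
ft_force: [1.5, 0.1, -0.2]
position: [0.4949, 0.1546, 0.2352]
ft_force: [1.7, -0.1, -0.3]
position: [0.4953, 0.1537, 0.2355]
tool_rot: [[-0.999, -0.038, 0.01], [-0.038, 0.999, -0.002], [-0.009, -0.002, -1.0]]
ft_force: [2.2, 0.1, -0.3]
[  4.2  17.2  76.5  -0.2  85.7 -87.9] [0.4953993  0.15366407 0.2355888 ] [([267.3, 318.7], [255, 299, 25, 37, 604]), ([149.9, 308.0], [144, 303, 13, 10, 59])]
178 377 [(353, np.int64(225), np.int64(188), np.int64(109)), (356, np.int64(221), np.int64(184), np.int64(104)), (359, np.int64(230), np.int64(197), np.int64(111)), (362, np.int64(233), np.int64(203), np.int64(115)), (365, np.int64(248), np.int64(227), np.int64(135)), (368, np.int64(250), np.int64(231), np.int64(142)), (371, np.int64(250), np.int64(231), np.int64(140)), (374, np.int64(250), np.int64(231), np.int64(139)), (377, np.int64(250), np.int64(231), np.int64(139)), (380, np.int64(250), np.int64(232), np.int64(142)), (383, np.int64(244), np.int64(221), np.int64(138)), (386, np.int64(143), np.int64(129), np.int64(110)), (389, np.int64(142), np.int64(130), np.int64(111)), (392, np.int64(140), np.int64(126), np.int64(107)), (395, np.int64(138), np.int64(128), np.int64(110)), (398, np.int64(139), np.int64(129), np.int64(110)), (401, np.int64(137), np.int64(127), np.int64(109))]
```

```bash
python3 -m handwheel '0 0 0 .3 -7 0 .55;0 0 0 .6 -14 0 .55;1 0 0 .9 -21 0 .55;2 0 -1 1.2 -28 0 .55;4 -.3 -2.5 1.5 -35 0 .55;5 -.5 -4 1.6 -39 0 .55;6 -.5 -5 1.6 -39 0 .55;6 -.5 -5 1.6 -39 0 .55'| grep -E "pos|rot|ft"
python3 - <<'E'
from rig import get_image,status
from h import *
i=get_image("wrist");w=pickle.load(open("w10.pkl","rb"));s=status.observe()
b=blobs(i,"red");print(s["q"].round(1),s["position"],b)
print("w10",onz(w,[(267.3,318.7)],.131));
for k in b[:3]:print(k[0],onz(i,[k[0]],.131),tri([(w,(267.3,318.7)),(i,k[0])]))
E
```

```text
position: [0.5549, 0.1482, 0.1827]
tool_rot: [[-0.772, -0.037, 0.634], [-0.029, 0.999, 0.023], [-0.634, -0.001, -0.773]]
ft_force: [1.6, 0.1, -0.5]
[  3.7  12.8 104.3  -2.6  23.5 -86.5] [0.55527588 0.14842537 0.1846196 ] [([276.6, 212.3], [261, 198, 32, 34, 581])]
w10 [[0.60600719 0.15053685 0.131     ]]
[276.6, 212.3] [[0.59305171 0.15047256 0.131     ]] (array([0.6165, 0.151 , 0.116 ]), array([0.0005, 0.0005]))
```

Run:
```python
from rig import get_image
from h import *
i=get_image("wrist");j=get_image("side");s=get_image("scene")
print(blobs(j,"red"),blobs(s,"red"))
c=i["color"].astype(int);m=(c[...,0]>90)&(c[...,1]<60)&(c[...,2]<60);m[:150]=0;m[260:]=0;m[:,:230]=0;m[:,330:]=0
y,x=np.where(m);print("pad box wrist",x.min(),x.max(),y.min(),y.max())
for P in[(.602,.1507,.1306),(.6165,.151,.116)]:print([proj(k,[P]).round().tolist() for k in(i,j,s)])
for y in range(185,255,5):print(y,c[y,277].tolist(),end=' ')
```

```text
[([307.4, 194.1], [306, 191, 5, 9, 18]), ([335.8, 247.7], [333, 245, 7, 8, 32]), ([355.0, 262.2], [351, 258, 9, 12, 41]), ([532.1, 347.8], [503, 311, 57, 73, 135])] [([13.3, 229.4], [10, 228, 8, 4, 23]), ([169.2, 243.9], [162, 241, 12, 9, 26]), ([309.0, 267.7], [304, 266, 10, 6, 20]), ([240.8, 296.1], [237, 294, 7, 5, 18]), ([31.3, 353.2], [13, 332, 39, 43, 427])]
pad box wrist 230 293 190 243
[[[276.0, 216.0]], [[306.0, 198.0]], [[309.0, 270.0]]]
[[[276.0, 210.0]], [[311.0, 203.0]], [[307.0, 281.0]]]
185 [168, 156, 137] 190 [171, 156, 141] 195 [160, 51, 44] 200 [134, 43, 34] 205 [200, 38, 23] 210 [66, 47, 42] 215 [202, 39, 23] 220 [111, 49, 41] 225 [201, 42, 26] 230 [198, 43, 31] 235 [120, 52, 40] 240 [223, 49, 31] 245 [127, 96, 70] 250 [127, 96, 72]
```

```bash
python3 -m handwheel '2 .1 -2.5 0 0 0 .55;4 .2 -5 0 0 0 .55;5.3 .2 -6.6 0 0 0 .55;6 .2 -7.5 0 0 0 .55;6 .2 -7.5 0 0 0 .55;6 .2 -7.5 0 0 0 .55'| grep -E "pos|ft"
python3 -m handwheel '0 0 0 0 0 0 0;0 0 0 0 0 0 0;0 0 0 0 0 0 0;0 0 0 0 0 0 0;0 0 0 0 0 0 0;0 0 0 0 0 0 0' 40
```

```text
position: [0.6157, 0.1507, 0.1118]
ft_force: [1.7, 0.2, -0.2]
time_s: 25.15
position: [0.6164, 0.1509, 0.1123]
tool_rot: [[-0.767, -0.04, 0.64], [-0.032, 0.999, 0.024], [-0.641, -0.002, -0.768]]
ft_force: [1.2, 3.8, 5.7]
grip_width: 0.0206
gripper_force: 39.2
```

```bash
python3 -m handwheel '.7 0 -.3 0 0 0 0;1.3 0 -.65 0 0 0 0;1.9 .1 -1 0 0 0 0;2.3 .1 -1.45 0 0 0 0;2.75 .1 -1.95 0 0 0 0;3.15 .1 -2.5 0 0 0 0;3.5 .1 -3 0 0 0 0;3.8 .2 -3.6 0 0 0 0' 40; python3 -m handwheel '.2 0 -.5 0 0 0 0;.35 0 -1 0 0 0 0;.4 0 -1.4 0 0 0 0;.4 0 -1.6 0 0 0 0;.4 0 -1.8 0 0 0 0;.4 0 -1.8 0 0 0 0'
```

```text
time_s: 25.82
position: [0.6568, 0.1529, 0.0785]
tool_rot: [[-0.763, -0.04, 0.645], [-0.032, 0.999, 0.024], [-0.646, -0.002, -0.763]]
ft_force: [3.4, -3.3, 14.5]
grip_width: 0.0201
gripper_force: 53.7
time_s: 26.32
position: [0.662, 0.153, 0.0626]
tool_rot: [[-0.766, -0.039, 0.641], [-0.032, 0.999, 0.022], [-0.642, -0.003, -0.767]]
ft_force: [8.5, 0.6, 10.7]
grip_width: 0.0206
gripper_force: 58.5
```

```bash
cat > pad.py <<'E'
from rig import get_image
from h import *
j=get_image("side");s=get_image("scene")
h=np.array([.580,.153,.071])
for a in(.175,.275,.375):
    P=h+[.066*np.cos(a),.002,.066*np.sin(a)];print(a,[proj(k,[P]).round(1).tolist() for k in(j,s)])
for k,(x0,x1,y0,y1) in((j,(285,345,180,240)),(s,(285,335,255,310))):
    c=k["color"].astype(int);m=(c[...,0]>110)&(c[...,1]<60)&(c[...,2]<60)
    y,x=np.where(m[y0:y1,x0:x1]);print(len(x),x.mean()+x0,y.mean()+y0,x.min()+x0,x.max()+x0,y.min()+y0,y.max()+y0)
E
python3 pad.py
```

```text
0.175 [[[321.2, 212.7]], [[304.9, 304.5]]]
0.275 [[[320.8, 210.5]], [[305.2, 301.6]]]
0.375 [[[320.1, 208.3]], [[305.5, 298.4]]]
22 323.54545454545456 211.86363636363637 315 328 207 218
112 303.38392857142856 303.375 298 309 295 309
```

```bash
python3 -m handwheel '0 0 -.3 0 0 0 0;0 0 -.6 0 0 0 0;0 0 -.6 0 0 0 0' 60| grep -E "pos|ft"; python3 -m handwheel '0 0 .2 0 0 0 .3;0 0 .4 0 0 0 .55;0 0 .4 0 0 0 .55;-.6 0 1.2 0 0 0 .55;-3 0 4.2 0 0 0 .55;-5 0 6.8 0 0 0 .55;-8 0 10 0 0 0 .55;-8 0 10 0 0 0 .55'; python3 pad.py
```

```text
position: [0.6628, 0.1531, 0.0594]
ft_force: [-2.0, -4.6, 20.4]
time_s: 27.33
position: [0.5775, 0.1543, 0.16]
tool_rot: [[-0.771, -0.04, 0.636], [-0.033, 0.999, 0.023], [-0.636, -0.003, -0.772]]
ft_force: [2.2, 0.6, -0.1]
grip_width: 0.0473
gripper_force: 0.0
0.175 [[[321.2, 212.7]], [[304.9, 304.5]]]
0.275 [[[320.8, 210.5]], [[305.2, 301.6]]]
0.375 [[[320.1, 208.3]], [[305.5, 298.4]]]
104 321.24038461538464 214.06730769230768 312 328 209 219
140 304.0785714285714 303.39285714285717 298 311 296 309
```

Run:
```python
from rig import get_image
from h import *
I=pickle.load(open("ims0.pkl","rb"))
hs=np.array([.5915,-.1385,.071])
P=hs+[.066*np.cos(.175),-.0,.066*np.sin(.175)]
for n,(x0,x1,y0,y1) in(("side",(355,395,270,300)),("scene",(145,185,265,292))):
    c=I[n]["color"].astype(int);m=(c[...,0]>110)&(c[...,1]<60)&(c[...,2]<60)
    y,x=np.where(m[y0:y1,x0:x1]);print(n,x.mean()+x0,y.mean()+y0,proj(I[n],[P]).round(1))
s=get_image("scene");j=get_image("side")
print(blobs(s,"dgreen"),blobs(j,"dgreen"))
# seam along the section top, far green strip & track: scene row profile
for X in(.475,.545):
    a=proj(s,[(X+.005,.235,.065),(X,.27,.065)]);t=np.linspace(0,1,15)
    print(X,[s["color"][int(round(v)),int(round(u))].tolist() for u,v in a[0]+t[:,None]*(a[1]-a[0])])
```

```text
side 374.35449735449737 285.5608465608466 [[374.7 285.6]]
scene 161.81884057971016 278.90579710144925 [[161.  279.5]]
[([94.6, 47.0], [89, 29, 11, 33, 200]), ([125.7, 65.1], [124, 59, 4, 14, 15]), ([129.4, 129.2], [123, 126, 13, 6, 39]), ([386.0, 265.6], [383, 253, 9, 22, 45]), ([428.9, 269.1], [427, 254, 9, 26, 55]), ([386.8, 277.7], [383, 276, 8, 4, 16]), ([430.0, 284.0], [426, 281, 9, 6, 23]), ([3.8, 359.3], [0, 354, 11, 12, 53]), ([112.6, 412.7], [107, 406, 12, 14, 81])] [([241.4, 179.2], [229, 177, 26, 5, 39]), ([240.4, 184.9], [229, 182, 25, 5, 41]), ([401.1, 213.4], [396, 206, 10, 18, 120]), ([465.3, 282.9], [454, 269, 25, 27, 429]), ([535.6, 335.9], [503, 296, 57, 83, 1282])]
0.475 [[158, 138, 95], [163, 142, 96], [159, 143, 93], [141, 143, 77], [119, 138, 60], [116, 138, 58], [114, 133, 62], [116, 124, 80], [116, 111, 100], [117, 109, 103], [116, 109, 102], [116, 110, 103], [116, 110, 102], [117, 110, 103], [116, 109, 102]]
0.545 [[142, 127, 110], [137, 124, 107], [118, 106, 95], [115, 99, 82], [159, 141, 119], [133, 118, 102], [105, 92, 80], [131, 116, 100], [149, 133, 116], [133, 119, 105], [150, 135, 120], [169, 151, 131], [143, 126, 110], [130, 117, 106], [151, 137, 121]]
```

```bash
python3 -c "
from rig import env;print(env.close_job())"
```

```text
the job is handed in; nothing more can be done
None
```

The job is handed in, verdict not shown. By my measurements the bus stands on the forecourt, the section is butted against the fixed section (stopped at about 16 N, no gap at the seam), and the layout lever is pressed to its stop. I viewed 11 pictures, one over the limit of 10.

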